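# Hang the pod caddy back on its pin stand

## Task

Hang the filled coffee-pod caddy back on its stand, on the side that faces you: both upright pins of the stand must come up through the two holes in the caddy's rear lip, the lip resting fully down on the crossbar. Keep the caddy upright all the way so that the two pods and the creamer stay in it, and neither shift nor knock over the other things on the counter.

Things in the scene. Friction and masses are not known exactly. Their poses are not given: they have to be found in the camera images.
- caddy: Loose steel trough, about 0.4 kg, 70 (x) x 180 (y) mm, 55 mm high, 3 compartments along y. Its back wall (+x) rises and folds back into a level lip: x = +35 to +67 mm, 4 mm thick, underside 90 mm above the bottom, with two 15 mm holes. A dark wooden carry bar runs along y above it. Origin: centre of underside, z up. Starts standing on the counter, lip away from the robot, turned at most 0.35 rad.
- carry_bar (a point): Centre of the caddy's wooden carry bar: 18 mm thick in the caddy's x, 18 mm high, 174 mm long along y, 142 mm above the caddy's bottom and 6 mm to +x of its origin. Free to grip from above with the fingers in front of and behind it.
- hole_left (a point): Centre of the left (+y) 15 mm lip hole, on the underside of the lip: at (50, +60, 90) mm in the caddy's frame.
- hole_right (a point): Centre of the right (-y) 15 mm lip hole, on the underside of the lip: at (50, -60, 90) mm in the caddy's frame.
- stand: Fixed: dark wooden base 120 (x) x 200 (y) mm, two square posts, and a flat steel crossbar along y with two upright pins on it, the highest parts. Origin: centre of underside, z up. The caddy hangs on the -x side (towards the robot), back wall to the posts, axes as the stand's, its origin 25 mm to -x of the stand's and 35 mm up. Left or right of the caddy, turned at most 0.35 rad.
- pin_left (a point): Foot of the left (+y) pin, on the top of the crossbar, at (25, +60, 125) mm in the stand's frame. The pin is 8 mm thick and 26 mm tall, its upper 10 mm tapered to a 3 mm tip; the crossbar's front edge is 12 mm to -x of it.
- pin_right (a point): Foot of the right (-y) pin, alike, at (25, -60, 125) mm in the stand's frame.
- brew_pod_0: Loose white brew pod, 51 mm wide, 43 mm high, standing in the left (+y) compartment of the caddy. Origin: centre of its underside.
- creamer_2: Loose creamer tub with foil lid, 41 mm wide, 27 mm high, standing in the middle compartment. Origin: centre of its underside.
- brew_pod_1: Loose white brew pod, 51 mm wide, 43 mm high, standing in the right (-y) compartment. Origin: centre of its underside.
- tea_tin: Square tea tin with wooden lid, 58 x 58 x 75 mm, at the left end of the counter; a bystander. Origin: centre of its underside.
- salt_shaker: Clear salt shaker with grey cap, 44 mm wide, 90 mm high, at the right end of the counter; a bystander. Origin: centre of its underside.
- timer: Round wind-up timer, 58 mm wide, 40 mm high, far behind between caddy and stand; a bystander. Origin: centre of its underside.
- matchbox: Matchbox, 35 x 52 x 15 mm, lying near the front edge; a bystander. Origin: centre of its underside.
There are look-alikes about, which are no part of the job. What is shaped like the brew_pod_0 but red or yellow is not meant.

How it is judged (in metres and radians):
At the end, for the whole second after the job is handed in: Each hole of the caddy's lip is round its pin (left on left, right on right, within 6 mm) with the lip down on the crossbar (within 5 mm), the caddy hangs upright (within 0.1 rad) and at rest, and the two pods and the creamer lie in it (horizontal distance between hole_left and pin_left below 0.006 m and z of hole_left in the frame of pin_left between -0.005 and 0.005 m and horizontal distance between hole_right and pin_right below 0.006 m and z of hole_right in the frame of pin_right between -0.005 and 0.005 m and angle between caddy's own z axis and vertical below 0.1 rad and linear speed of caddy below 0.02 m/s and x of brew_pod_0 in the frame of caddy between -0.035 and 0.035 m and y of brew_pod_0 in the frame of caddy between -0.09 and 0.09 m and z of brew_pod_0 in the frame of caddy between -0.005 and 0.045 m and x of creamer_2 in the frame of caddy between -0.035 and 0.035 m and y of creamer_2 in the frame of caddy between -0.09 and 0.09 m and z of creamer_2 in the frame of caddy between -0.005 and 0.045 m and x of brew_pod_1 in the frame of caddy between -0.035 and 0.035 m and y of brew_pod_1 in the frame of caddy between -0.09 and 0.09 m and z of brew_pod_1 in the frame of caddy between -0.005 and 0.045 m); the robot touches nothing.
It fails at once if the caddy is tipped by more than 0.5 rad (angle between caddy's own z axis and vertical above 0.5 rad).
It fails at once if a bystander is shifted by more than 40 mm (distance of any of tea_tin, salt_shaker, timer, matchbox from where it was at the start of the episode above 0.04 m).
It fails at once if the tea tin, salt shaker or timer is knocked over (angle between any of tea_tin, salt_shaker, timer's own z axis and vertical above 0.5 rad).
It also fails if it takes over 51 s, if anything falls off the work surface, if the arm or the gripper's body presses on something with over 40 N, if the wrist force passes 120 N, or if a joint passes its speed limit or range.

## Robot

A 6-joint arm with a two-finger parallel gripper is mounted at the origin on a cart in front of the work surface, level with it; the furniture and walls round the work are solid. World frame = base frame: x ahead of the robot, y to its left, z up, the work surface at z = 0. Lengths are in m, angles in degrees, forces in N, time in s.
With the tool pointing down it reaches from about 0.3 to 0.75 m from the base axis. Payload 8.5 kg.
Tool frame: the origin (TCP) lies midway between the tips of the shut fingers; the grasp point (between the pads) lies env.tcp_to_grasp behind it (env.tcp_to_grasp is the distance from the TCP to the grasp point, in m); z points along the fingers, y is the line along which they close (so a half turn about z gives the same grasp; the last joint's range is limited). The gripper opens to 85 mm and grips with 20 to 120 N. Pads are 22 mm wide; open, the fingers measure 114 mm over their backs; the gripper's body (76 mm by 85 mm) begins 54 mm behind the grasp point. The pads swing forward as they close: fully open they stand 13 mm farther back than shut.
Start: joints at [-79.028, 21.807, 74.336, -0, 83.858, -12.336], TCP at [0.218, -0.505, 0.231] pointing down, gripper open.
Joint ranges: [-178.18, 178.18], [-50.72, 133.34], [12.68, 142.11], [-81.47, 261.47], [9.98, 163.14], [-165.26, 165.26]. Speed limits (degrees/s): [136.94, 136.94, 180, 180, 180, 180].

## Interface

Orientations are given as a 3x3 rotation matrix whose columns are the frame's x, y, z axes.
In Python, from rig import observe, optics, job, env gives the robot as it stands. The module is installed in compiled form; this text tells all that it offers.
- The arm moves only by the shell command python3 -m jog 'ROWS' [FORCE]. ROWS is JSON, a list of rows, each a list of 7 numbers: the turn, a rotation vector about the tool's x, y, z in rad, then the shift along the tool's x, y, z in m, then the opening in per cent of the stroke, from 0 (shut) to 100 (fully open). A call has 1 to 10 rows; each row shifts and turns the commanded pose from where the row before left it, along the tool's axes as they then stand; what a row does not reach is not made up. A row lasts 1/8 s, in which the tool goes at most 62.5 mm and 10.7 degrees, less where a joint would pass 70% of its speed; a pose out of reach is approached as far as the arm can. A call is refused whole if a number of a shift passes 0.0625 or a number of a turn 0.188, either way. A call with a gripper value outside its range is refused whole. The fingers move at their own pace and stop on an object; FORCE is the grip in N (left out, the last holds). Time passes only in rows, so rows that do not move let the fingers close. It gives the time, the measured TCP pose, the force, the opening and the grip force at its end, in the units of the state.
- observe(): the state, without advancing time (a new reading comes with each control period).
- optics.get_image(name): name is "scene" or "top" or "wrist"; returns a dict with "pixels" (384x512x3 uint8, red, green, blue), "mtx" (3x3 intrinsics, pixels), "dist_coeffs" ([k1, k2, p1, p2, k3] as OpenCV has them; the pictures are not rectified), "rvec" (rotation vector, rad) and "tvec" (3), from world to camera coordinates, as OpenCV has them. Camera axes: x right, y down, z forward; pixel columns grow to the right and rows downward; lengths in m; the calibration is good to about 2 mm. A picture is of the moment at which its call begins. There is no depth.
- job.close_job(): hands the job in; it is judged then, once.
The state is a dict: "time_s": time; "q": joint angles; "qvel": joint speeds; "joint_efforts": joint torques, N m; "position": TCP position; "tool_rot": TCP orientation; "ft_force": force on the tool from outside, world axes, zero at the start; "wrist_torque": the same for the moment, N m; "grip_width": finger opening in m; "gripper_force": force on a finger pad.
Only numpy, scipy, OpenCV 4.12 (cv2) and the standard library are available. Lean on these libraries where they do the work, as an engineer would, in place of code of your own. Each camera call takes 0.05 s, during which the arm holds its last target. There are 200 camera calls.

## Working session

There is one attempt and no reset: what is moved stays moved. The work goes in short steps, Python scripts to look and compute and a shell command to move; the robot and the scene stay as the last step left them, time stands still between calls to the robot, and variables do not carry over. Pictures are saved under pics/ and viewed, at most 10 in all, crops included, and the job is handed in when it is done.

```bash
mkdir -p pics; cat > h.py <<'E'
import numpy as np,cv2
from rig import observe,optics,job,env
def shot(name,fn=None):
    d=optics.get_image(name)
    if fn: cv2.imwrite('pics/'+fn,d['pixels'][:,:,::-1]); np.savez('pics/'+fn+'.npz',**d)
    return d
def ray(d,uv):
    p=cv2.undistortPoints(np.array([[uv]],float),np.array(d['mtx'],float),np.array(d['dist_coeffs'],float))[0,0]
    R=cv2.Rodrigues(np.array(d['rvec'],float))[0];t=np.array(d['tvec'],float).ravel()
    return -R.T@t,R.T@np.array([p[0],p[1],1])
def at(d,uv,z):
    c,r=ray(d,uv);return c+r*(z-c[2])/r[2]
def proj(d,P):
    return cv2.projectPoints(np.array(P,float).reshape(-1,1,3),np.array(d['rvec'],float),np.array(d['tvec'],float),np.array(d['mtx'],float),np.array(d['dist_coeffs'],float))[0][:,0]
E
python3 - <<'E'
from h import *
a=shot('top','top1.png');b=shot('scene','scene1.png')
for d in(a,b):print(ray(d,(256,192)))
s=observe();print(s,env.tcp_to_grasp)
E
```

```text
(array([0.30821435, 0.13342183, 1.27884948]), array([ 0.18991819, -0.0905235 , -0.97775432]))
(array([0.01894714, 0.59587314, 0.93492562]), array([ 0.43784625, -0.49786783, -0.74864515]))
{'time_s': 0.1, 'q': array([-7.90271894e+01,  2.18382813e+01,  7.43771479e+01,  4.56873375e-04,
        8.38593388e+01, -1.23369478e+01]), 'qvel': array([-0.14921811,  0.01292163, -0.11044956, -0.04004739,  0.0227569 ,
       -0.15563428]), 'joint_efforts': array([ 4.16946423e-03, -4.49221158e+01, -2.31655151e+01, -1.05510364e-04,
        3.64455758e-03, -2.24223925e-06]), 'position': array([ 0.2175767 , -0.50486105,  0.23078194]), 'tool_rot': array([[ 9.18379374e-01,  3.95700982e-01, -2.40604286e-04],
       [ 3.95700952e-01, -9.18378523e-01,  1.28259757e-03],
       [ 2.86559309e-04, -1.27311850e-03, -9.99999149e-01]]), 'ft_force': array([ 0.03062639, -0.53232063,  1.2573385 ]), 'wrist_torque': array([-0.01281404, -0.0335463 , -0.00492054]), 'gripper_force': 0.0, 'grip_width': 0.0857392091418849} 0.0187
```

View pics/top1.png

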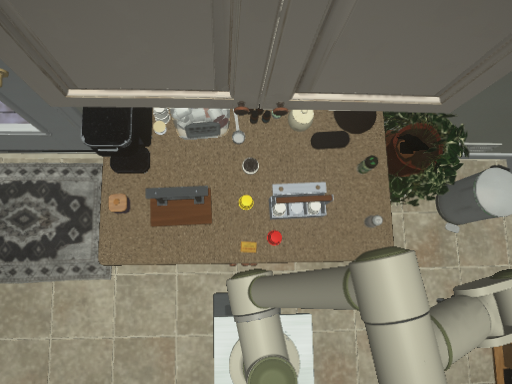

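View pics/scene1.png

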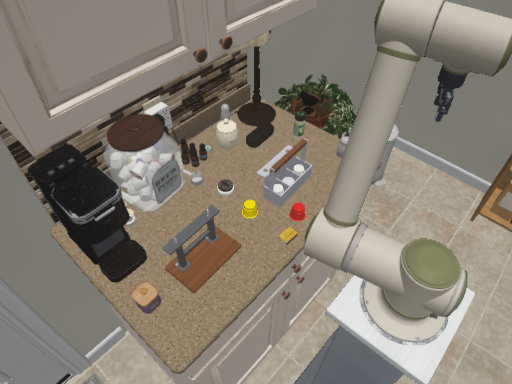

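Top view: stand at about (180,205), caddy at about (299,203), red decoy pod at (275,238), yellow decoy at (246,202), timer (250,165), matchbox (248,247). Only one caddy and one stand are visible, and both match the description. Next I'll enlarge them.

```bash
python3 - <<'E'
import cv2,numpy as np
a=cv2.imread('pics/top1.png');b=cv2.imread('pics/scene1.png')
def c(i,x,y,w,h):return cv2.resize(i[y:y+h,x:x+w],(400,300),interpolation=cv2.INTER_CUBIC)
cv2.imwrite('pics/c1.png',np.vstack([np.hstack([c(a,262,172,80,60),c(a,140,175,80,60)]),np.hstack([c(b,248,130,80,60+20)[:,:] if 0 else c(b,250,135,80,60),c(b,155,200,100,75)])]))
E
```

```text
(no output)
```

View pics/c1.png

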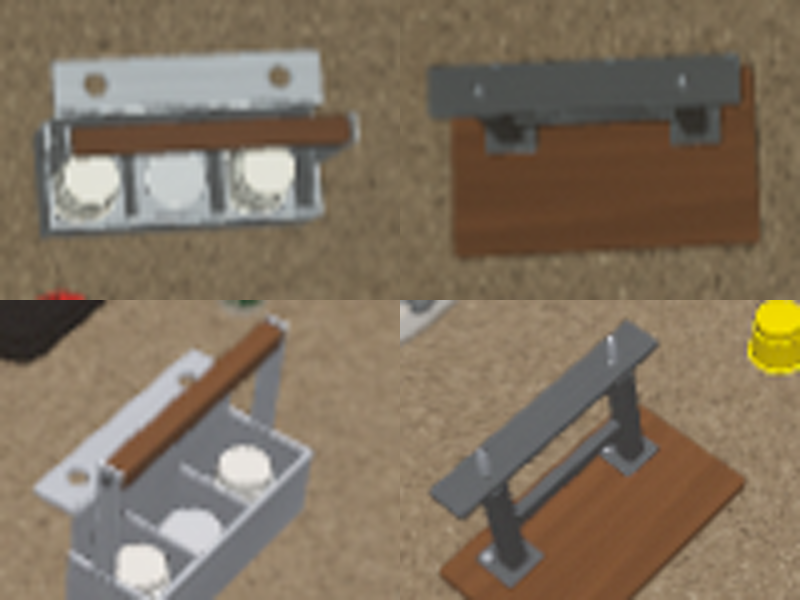

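The crops show the caddy with lip and holes at top-view px (281,188.5) and (318,187), and the white pods and creamer inside it. The stand's pins are at about (155.5,193) and (196.5,191).

```bash
cat > t.py <<'E'
from h import *
L=lambda n:dict(np.load('pics/'+n+'.npz'))
a=L('top1.png');b=L('scene1.png')
def c5(x,y,ox,oy,s=5):return (ox+(x+.5)/s-.5,oy+(y+.5)/s-.5)
print('holes top L,R',at(a,c5(95,83,262,172),.094),at(a,c5(280,76,262,172),.094))
print('holes scene',at(b,c5(78,176,250,135),.094),at(b,c5(188,78,250,135),.094))
print('bar ends top',at(a,c5(73,133,262,172),.151),at(a,c5(350,130,262,172),.151))
print('bar ends scene',at(b,c5(113,168,250,135),.151),at(b,c5(277,23,250,135),.151))
print('pins top (mid .14)',at(a,c5(78,91,140,175),.138),at(a,c5(283,81,140,175),.138))
print('pins scene foot',at(b,c5(84,173,155,200,4),.125),at(b,c5(212,62,155,200,4),.125))
print('pins scene tip',at(b,c5(80,152,155,200,4),.151),at(b,c5(210,38,155,200,4),.151))
E
python3 t.py
```

```text
holes top L,R [ 0.55043945 -0.05513686  0.094     ] [ 0.5547991  -0.17547385  0.094     ]
holes scene [ 0.55203486 -0.05409617  0.094     ] [ 0.55779232 -0.17485126  0.094     ]
bar ends top [ 0.50807982 -0.03170385  0.151     ] [ 0.50917452 -0.20263606  0.151     ]
bar ends scene [ 0.50470213 -0.02924435  0.151     ] [ 0.51138633 -0.20346292  0.151     ]
pins top (mid .14) [0.52836697 0.32961707 0.138     ] [0.534061  0.2081981 0.138    ]
pins scene foot [0.53077393 0.33056816 0.125     ] [0.53542091 0.21082475 0.125     ]
pins scene tip [0.52859972 0.33034918 0.151     ] [0.53491416 0.20985701 0.151     ]
```

```bash
python3 -m jog '[[0,0,-0.1724,0,0,0,100],[0,0,-0.1724,0,0,0,100],[0,0,-0.1724,0,0,0,100],[0,0,-0.1724,0,0,0,100],[0,0,-0.1724,0,0,0,100],[0,0,-0.1724,0,0,0,100],[0,0,-0.1724,0,0,0,100],[0,0,0,0,0,0,100]]'
python3 -m jog '[[0,0,0,0.0365,0.030,0,100],[0,0,0,0.0365,0.030,0,100],[0,0,0,0.0365,0.030,0,100],[0,0,0,0.0365,0.030,0,100],[0,0,0,0.0365,0.030,0,100],[0,0,0,0.0365,0.030,0,100],[0,0,0,0.0365,0.030,0,100],[0,0,0,0.0365,0.030,0,100],[0,0,0,0.0365,0.030,0,100],[0,0,0,0,0,0,100]]'
python3 - <<'E'
from h import *
d=shot('wrist','w1.png');s=observe();print(s['position'],s['tool_rot'],s['q'],s['ft_force'])
R=np.array(s['tool_rot']);print(R.T@(np.array([.510,-.1168,.123])-s['position']))
print(proj(d,[[.5538-.0025,-.055,.094],[.5565,-.175,.094]]))
i=d['pixels'][:,:,::-1];cv2.imwrite('pics/w1b.png',cv2.resize(i,(800,600),interpolation=cv2.INTER_CUBIC))
E
```

```text
time_s: 1.1
position: [0.2176, -0.505, 0.231]
tool_rot: [[-0.041, 0.999, -0.0], [0.999, 0.041, 0.001], [0.001, -0.0, -1.0]]
ft_force: [-0.2, -0.5, 0.1]
grip_width: 0.0852
gripper_force: 0.0
time_s: 2.35
position: [0.4744, -0.1631, 0.2311]
tool_rot: [[-0.043, 0.999, -0.0], [0.999, 0.043, 0.0], [0.0, -0.0, -1.0]]
ft_force: [-0.8, 0.1, 0.2]
grip_width: 0.0854
gripper_force: 0.0
[ 0.47365158 -0.16440908  0.2311169 ] [[-4.21596559e-02  9.99110794e-01 -4.29839553e-04]
 [ 9.99110881e-01  4.21596979e-02  8.91817097e-05]
 [ 1.07224315e-04 -4.25697504e-04 -9.99999904e-01]] [-3.26912870e+01  1.69435215e+01  8.18242772e+01 -9.10742453e-03
  8.12556880e+01 -3.51061884e+01] [ 0.48727262 -0.65679394 -0.25607185]
[0.04602272 0.0383693  0.10810551]
[[363.6495027   46.21354079]
 [350.891429   199.72145462]]
```

View pics/w1b.png

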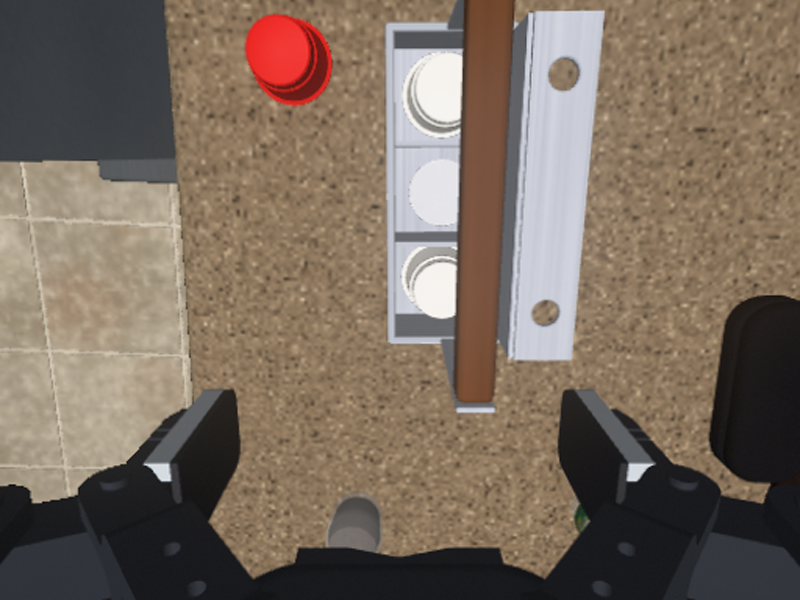

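Wrist view: the holes are at (563,74) and (545,313) in the 800 px image. The bar runs from about (490,0) to (476,405), with white pods and the creamer beneath it.

```bash
python3 - <<'E'
from h import *
d=dict(np.load('pics/w1.png.npz'))
k=lambda x,y:((x+.5)/1.5625-.5,(y+.5)/1.5625-.5)
l=at(d,k(563.5,74),.094);r=at(d,k(545,313),.094);m=(l+r)/2;v=l-r;y=np.arctan2(-v[0],v[1]);print(l,r,np.linalg.norm(v),y)
e=at(d,k(476,404),.151);print(e)
print(m-.044*np.array([np.cos(y),np.sin(y),0]), e+.087*np.array([-np.sin(y),np.cos(y),0]))
E
```

```text
[ 0.54901058 -0.05575081  0.094     ] [ 0.55462577 -0.17545406  0.094     ] 0.11983488444401405 0.04687493305564695
[ 0.51147314 -0.20350921  0.151     ]
[ 0.50786651 -0.11766418  0.094     ] [ 0.50739651 -0.11660477  0.151     ]
```

```bash
python3 -m jog '[[0,0,-0.005,0.0229,0.0181,0,100],[0,0,0,0.0229,0.0181,0,100],[0,0,0,0,0,0.03,100],[0,0,0,0,0,0.03,100],[0,0,0,0,0,0.03,100],[0,0,0,0,0,0.018,100],[0,0,0,0,0,0,100],[0,0,0,0,0,0,100]]'
python3 -m jog '[[0,0,0,0,0,0,50],[0,0,0,0,0,0,30],[0,0,0,0,0,0,20],[0,0,0,0,0,0,10],[0,0,0,0,0,0,0],[0,0,0,0,0,0,0],[0,0,0,0,0,0,0]]' 70
python3 -c "
from h import *
s=observe();print(s['position'],s['tool_rot'],s['q'])"
```

```text
time_s: 3.4
position: [0.5076, -0.1187, 0.1241]
tool_rot: [[-0.046, 0.999, 0.001], [0.999, 0.046, -0.001], [-0.001, 0.001, -1.0]]
ft_force: [0.4, -0.2, 0.7]
grip_width: 0.0854
gripper_force: 0.0
time_s: 4.28
position: [0.5074, -0.118, 0.1236]
tool_rot: [[-0.048, 0.999, 0.0], [0.999, 0.048, -0.0], [-0.0, 0.0, -1.0]]
ft_force: [-2.2, -0.2, 5.0]
grip_width: 0.0171
gripper_force: 69.4
[ 0.5074199  -0.11799554  0.12361836] [[-4.78282922e-02  9.98855541e-01  2.51351061e-04]
 [ 9.98855547e-01  4.78283460e-02 -2.12924721e-04]
 [-2.24702742e-04  2.40879576e-04 -9.99999946e-01]] [-2.61235508e+01  2.50868940e+01  8.86332233e+01 -5.03872571e-03
  6.62615809e+01 -2.88629299e+01]
```

```bash
python3 -m jog '[[0,0,0,0,0,-0.005,0],[0,0,0,0,0,-0.01,0],[0,0,0,0,0,-0.015,0],[0,0,0,0,0,-0.015,0],[0,0,0,0,0,-0.015,0],[0,0,0,0,0,-0.015,0],[0,0,0,0,0,-0.01,0],[0,0,0,0,0,0,0],[0,0,0,0,0,0,0]]' 90
python3 -m jog '[[0,0,0,0.006,-0.001,0,0],[0,0,0,0.012,-0.002,0,0],[0,0,0,0.019,-0.002,0,0],[0,0,0,0.024,-0.002,0,0],[0,0,0,0.024,-0.002,0,0],[0,0,0,0.024,-0.002,0,0],[0,0,0,0.024,-0.002,0,0],[0,0,0,0.024,-0.002,0,0],[0,0,0,0.024,-0.002,0,0],[0,0,0,0.024,-0.002,0,0]]'
python3 -m jog '[[0,0,0,0.024,-0.002,0,0],[0,0,0,0.024,-0.002,0,0],[0,0,0,0.024,-0.002,0,0],[0,0,0,0.024,-0.002,0,0],[0,0,0,0.024,-0.002,0,0],[0,0,0,0.024,-0.002,0,0],[0,0,0,0.019,-0.002,0,0],[0,0,0,0.013,-0.002,0,0],[0,0,0,0.006,-0.001,0,0],[0,0,0,0,0,0,0]]'
python3 - <<'E'
from h import *
d=shot('wrist','w2.png');s=observe();print(s['position'],s['tool_rot'],s['q'],s['ft_force'],s['wrist_torque'])
b=shot('scene','scene2.png');a=shot('top','top2.png')
w=cv2.resize(d['pixels'][:,:,::-1],(400,300))
def c(i,x,y,w,h):return cv2.resize(i['pixels'][y:y+h,x:x+w,::-1],(400,300),interpolation=cv2.INTER_CUBIC)
cv2.imwrite('pics/c2.png',np.vstack([np.hstack([cv2.resize(d['pixels'][120:384,160:512,::-1],(400,300),interpolation=cv2.INTER_CUBIC),w]),np.hstack([c(b,150,175,120,90),c(a,130,165,100,75)])]))
E
```

```text
time_s: 5.4
position: [0.5071, -0.1178, 0.2078]
tool_rot: [[-0.048, 0.999, -0.001], [0.999, 0.048, 0.001], [0.001, -0.001, -1.0]]
ft_force: [-0.7, -0.3, -3.8]
grip_width: 0.0166
gripper_force: 87.9
time_s: 6.65
position: [0.4778, 0.0878, 0.2084]
tool_rot: [[-0.049, 0.999, 0.0], [0.999, 0.049, 0.0], [0.0, 0.0, -1.0]]
ft_force: [0.1, -0.5, -3.6]
grip_width: 0.0165
gripper_force: 87.9
time_s: 7.9
position: [0.4527, 0.267, 0.2083]
tool_rot: [[-0.048, 0.999, -0.0], [0.999, 0.048, -0.0], [-0.0, -0.0, -1.0]]
ft_force: [0.6, -1.1, -2.7]
grip_width: 0.0164
gripper_force: 87.9
[0.45289628 0.26668808 0.20831286] [[-4.77139097e-02  9.98861042e-01 -3.45933677e-05]
 [ 9.98861021e-01  4.77139013e-02 -2.12017633e-04]
 [-2.10125569e-04 -4.46701568e-05 -9.99999977e-01]] [ 1.75789463e+01  2.04210506e+01  8.05064655e+01 -1.11844114e-02
  7.90780424e+01  1.48462222e+01] [ 0.33135569  0.4918589  -3.50929694] [ 0.00533636 -0.00949586 -0.02547643]
```

View pics/c2.png

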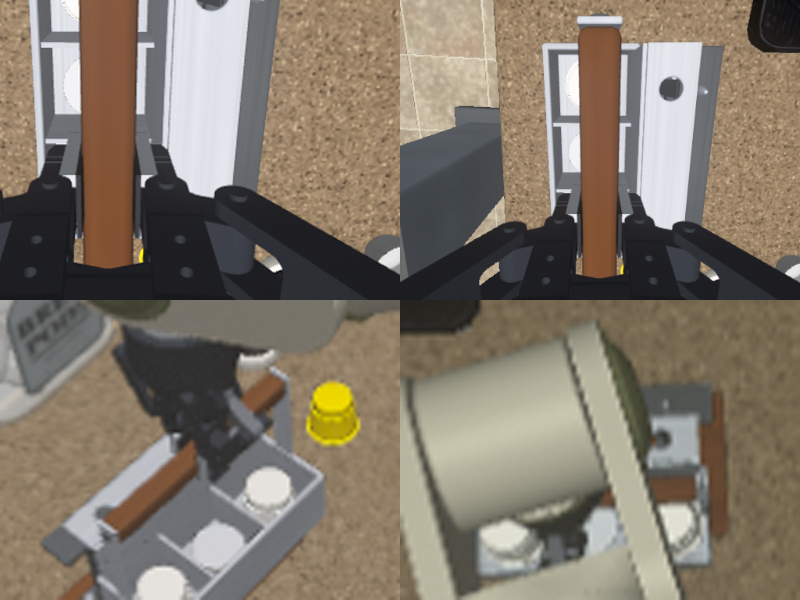

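Left hole at (672,88) and left pin at (703,91) in the wrist panel. The right hole (662,438) and right pin (665,403) show in the top panel. I'll zoom in on both pairs.

```bash
python3 - <<'E'
from h import *
d=cv2.imread('pics/w2.png');a=cv2.imread('pics/top2.png')
cv2.imwrite('pics/c3.png',np.hstack([cv2.resize(d[88:138,322:402],(480,300),interpolation=cv2.INTER_CUBIC),cv2.resize(a[182:212,185:215],(300,300),interpolation=cv2.INTER_CUBIC)]))
E
```

```text
(no output)
```

View pics/c3.png

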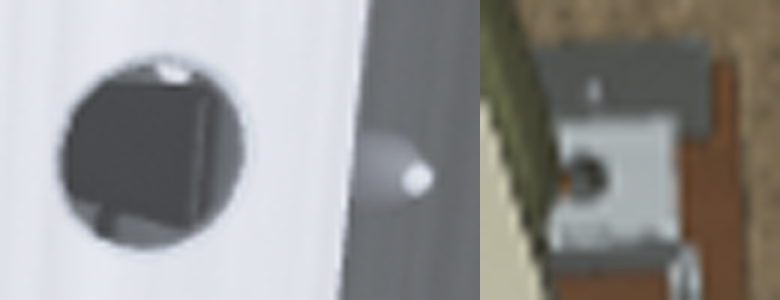

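The zoom puts the left hole centre at (152,152) and the pin tip at (417,180) (6x wrist). In the 10x top crop, the right pin is at (594,90) and the right hole at (587,178).

```bash
python3 - <<'E'
from h import *
d=dict(np.load('pics/w2.png.npz'));a=dict(np.load('pics/top2.png.npz'))
f=lambda x,y,ox,oy,s:(ox+(x+.5)/s-.5,oy+(y+.5)/s-.5)
h=at(d,f(152,152,322,88,6),.1787);p=at(d,f(417,180,322,88,6),.151)
print('L hole,pin,diff',h,p,p-h)
h2=at(a,f(107,178,185,182,10),.1787);p2=at(a,f(114,90,185,182,10),.138)
print('R',h2,p2,p2-h2)
s=observe();R=np.array(s['tool_rot']);y=np.arctan2(R[1,1],R[0,1]);y2=.047
# from grasp: hole positions
for sg in(1,-1):
  print('hole by grasp',np.array(s['position'][:2])+[.044*np.cos(y)-sg*.06*np.sin(y)+.0005,.044*np.sin(y)+sg*.06*np.cos(y)+.0005])
E
```

```text
L hole,pin,diff [0.49463355 0.32981799 0.1787    ] [0.52707433 0.3275523  0.151     ] [ 0.03244078 -0.00226568 -0.0277    ]
R [0.50085678 0.20807487 0.1787    ] [0.53482927 0.20894975 0.138     ] [ 0.03397249  0.00087487 -0.0407    ]
hole by grasp [0.4946748  0.32893199]
hole by grasp [0.50032838 0.20906524]
```

```bash
python3 -m jog '[[0,0,0,-0.001,0.005,0,0],[0,0,0,-0.001,0.01,0,0],[0,0,0,0,0.01,0,0],[0,0,0,0,0.0055,0,0],[0,0,0,0,0.0025,0,0],[0,0,0,0,0,0.009,0],[0,0,0,0,0,0.008,0],[0,0,0,0,0,0,0],[0,0,0,0,0,0,0]]'
python3 - <<'E'
from h import *
d=shot('wrist','w3.png');a=shot('top','top3.png');b=shot('scene','scene3.png');s=observe();print(s['position'],s['tool_rot'])
z=s['position'][2]-.1236+.09;print('lip under',z)
for P in ([.5271,.3276,.151],[.5283,.3285,.125]):print('pin pred',proj(d,[P]))
c=lambda i,x,y,w,h,W,H:cv2.resize(i['pixels'][y:y+h,x:x+w,::-1],(W,H),interpolation=cv2.INTER_CUBIC)
cv2.imwrite('pics/c4.png',np.vstack([np.hstack([c(d,332,82,80,60,400,300),c(a,180,175,40,30,400,300)]),np.hstack([c(b,150,165,80,60,400,300),c(b,190,195,80,60,400,300)])]))
E
```

```text
time_s: 9.18
position: [0.486, 0.2665, 0.1914]
tool_rot: [[-0.048, 0.999, 0.0], [0.999, 0.048, 0.0], [0.0, 0.0, -1.0]]
ft_force: [0.8, -0.1, -2.3]
grip_width: 0.0163
gripper_force: 88.0
[0.48609761 0.26649667 0.19158786] [[-4.78022050e-02  9.98856681e-01  5.29300353e-04]
 [ 9.98856813e-01  4.78021281e-02  1.57034709e-04]
 [ 1.31553485e-04  5.36201869e-04 -9.99999848e-01]]
lip under 0.15798785946699223
pin pred [[339.52454949 115.35512409]]
pin pred [[331.30510983 111.69584676]]
```

View pics/c4.png

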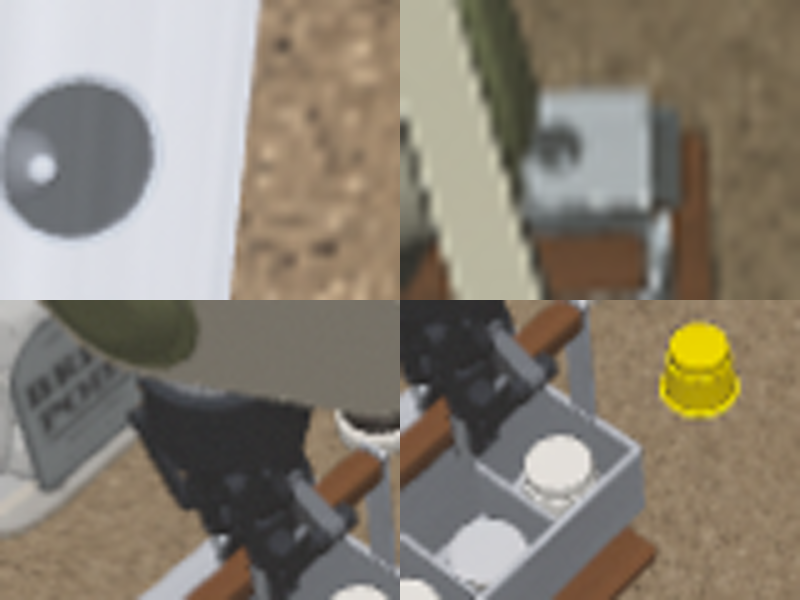

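```bash
python3 - <<'E'
from h import *
d=dict(np.load('pics/w3.png.npz'));a=dict(np.load('pics/top3.png.npz'))
f=lambda x,y,ox,oy,s:(ox+(x+.5)/s-.5,oy+(y+.5)/s-.5)
h=at(d,f(78,158,332,82,5),.162);p=at(d,f(41,168,332,82,5),.151)
print('L',h,p,p-h)
h2=at(a,f(159,148,180,175,10),.162);print('R hole',h2)
# where R pin (stand yaw .047) would be
for y in(.04,.048,.056):
  P=[p[0]+.12*np.sin(y),p[1]-.12*np.cos(y)]
  print(y,P,(np.array(proj(a,[P+[.151],P+[.125]]))-[180,175]+.5)*10)
c=cv2.imread('pics/top3.png')[182:198,190:204]
cv2.imwrite('pics/c5.png',cv2.resize(c,None,fx=30,fy=30,interpolation=cv2.INTER_CUBIC))
E
```

```text
L [0.52803903 0.32919702 0.162     ] [0.52723305 0.32768446 0.151     ] [-0.00080598 -0.00151257 -0.011     ]
R hole [0.53366788 0.20884888 0.162     ]
0.04 [np.float64(0.5320317729984251), np.float64(0.20778044578832983)] [[165.54087428 161.20737044]
 [171.09967211 177.85112372]]
0.048 [np.float64(0.532990841310819), np.float64(0.20782267204760552)] [[165.42152319 158.04213764]
 [170.98195551 174.7527345 ]]
0.056 [np.float64(0.5339495411267197), np.float64(0.20787256942030702)] [[165.2762391  154.87912074]
 [170.83887401 171.65649953]]
```

View pics/c5.png

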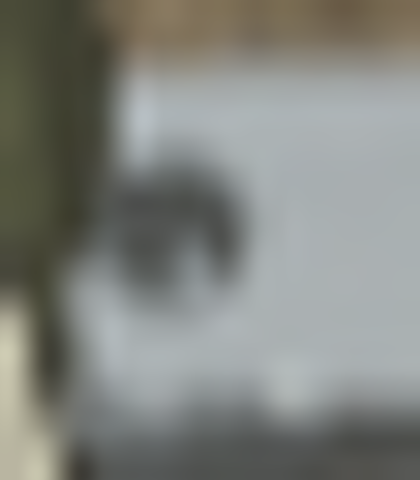

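The pin shows inside the right hole at (195,265), just below the hole centre (175,237), so the yaw matches. Shift by (-1.0, -1.3) mm and lower.

```bash
python3 -m jog '[[0,0,0,-0.0013,-0.001,0,0],[0,0,0,0,0,0.004,0],[0,0,0,0,0,0.004,0],[0,0,0,0,0,0.004,0],[0,0,0,0,0,0.004,0],[0,0,0,0,0,0,0],[0,0,0,0,0,0,0]]'
python3 - <<'E'
from h import *
d=shot('wrist','w4.png');s=observe();print(s['position'],s['tool_rot'],s['ft_force'],s['wrist_torque'],s['position'][2]-.0336)
a=shot('top','top4.png')
c=lambda i,x,y,w,h,W,H:cv2.resize(i['pixels'][y:y+h,x:x+w,::-1],(W,H),interpolation=cv2.INTER_CUBIC)
cv2.imwrite('pics/c6.png',np.hstack([c(d,312,82,80,60,400,300),c(a,180,175,40,30,400,300)]))
E
```

```text
time_s: 10.2
position: [0.4851, 0.2651, 0.1754]
tool_rot: [[-0.048, 0.999, 0.0], [0.999, 0.048, 0.0], [0.0, 0.0, -1.0]]
ft_force: [-0.1, 0.0, -3.6]
grip_width: 0.0167
gripper_force: 88.0
[0.48515288 0.2651449  0.17545254] [[-4.77923170e-02  9.98857258e-01  2.69397528e-04]
 [ 9.98857292e-01  4.77922952e-02  8.68681140e-05]
 [ 7.38937200e-05  2.73241313e-04 -9.99999960e-01]] [-0.46907597  0.16626964 -3.71402547] [ 0.01111531  0.00193492 -0.00218585] 0.14185254121264787
```

View pics/c6.png

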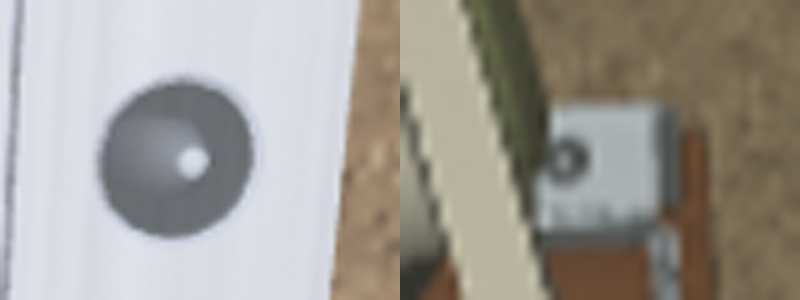

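Both pins are inside their holes: left tip at (192,162), right at (568,160), with no contact force. Now I'll lower it the rest of the way.

```bash
python3 -m jog '[[0,0,0,0,0,0.004,0],[0,0,0,0,0,0.004,0],[0,0,0,0,0,0.003,0],[0,0,0,0,0,0.003,0],[0,0,0,0,0,0,0],[0,0,0,0,0,0,0]]'
python3 -m jog '[[0,0,0,0,0,0.0015,0],[0,0,0,0,0,0.001,0],[0,0,0,0,0,0,0],[0,0,0,0,0,0,0]]'
```

```text
time_s: 11.05
position: [0.4851, 0.2651, 0.1614]
tool_rot: [[-0.048, 0.999, 0.0], [0.999, 0.048, 0.0], [0.0, 0.0, -1.0]]
ft_force: [-0.1, -0.4, -3.6]
grip_width: 0.0166
gripper_force: 88.0
time_s: 11.55
position: [0.4851, 0.2651, 0.1588]
tool_rot: [[-0.048, 0.999, 0.0], [0.999, 0.048, 0.0], [0.0, 0.0, -1.0]]
ft_force: [0.2, 0.2, -3.1]
grip_width: 0.0167
gripper_force: 88.0
```

```bash
python3 -m jog '[[0,0,0,0,0,0.001,0],[0,0,0,0,0,0,0],[0,0,0,0,0,0,0]]';python3 -m jog '[[0,0,0,0,0,0.0005,0],[0,0,0,0,0,0,0],[0,0,0,0,0,0,0]]'
```

```text
time_s: 11.92
position: [0.485, 0.2651, 0.1586]
tool_rot: [[-0.048, 0.999, 0.001], [0.999, 0.048, 0.0], [0.0, 0.001, -1.0]]
ft_force: [-4.0, -2.4, 5.2]
grip_width: 0.0164
gripper_force: 89.2
time_s: 12.3
position: [0.485, 0.2652, 0.1585]
tool_rot: [[-0.048, 0.999, 0.001], [0.999, 0.048, 0.0], [0.0, 0.001, -1.0]]
ft_force: [-5.4, -1.7, 10.0]
grip_width: 0.0164
gripper_force: 89.9
```

Resting on the crossbar. I'll release gradually, then retreat upward.

```bash
python3 -m jog '[[0,0,0,0,0,0,0],[0,0,0,0,0,-0.0004,0],[0,0,0,0,0,0,0]]' 20
python3 -m jog '[[0,0,0,0,0,0,25],[0,0,0,0,0,0,35],[0,0,0,0,0,0,50],[0,0,0,0,0,0,70],[0,0,0,0,0,0,70],[0,0,0,0,0,0,70]]'
python3 -m jog '[[0,0,0,0,0,-0.01,70],[0,0,0,0,0,-0.02,70],[0,0,0,0,0,-0.03,70],[0,0,0,0,0,-0.03,70],[0,0,0,0,0,-0.03,70],[0,0,0,0,0,0,70],[0,0,0,0,0,0,70]]'
python3 - <<'E'
from h import *
d=shot('wrist','w5.png');a=shot('top','top5.png');b=shot('scene','s5.png')
c=lambda i,x,y,w,h,W,H:cv2.resize(i['pixels'][y:y+h,x:x+w,::-1],(W,H),interpolation=cv2.INTER_CUBIC)
cv2.imwrite('pics/c7.png',np.vstack([np.hstack([c(d,0,0,512,384,400,300),c(d,280,40,160,120,400,300)]),np.hstack([c(a,150,175,80,60,400,300),c(b,140,170,120,90,400,300)])]))
E
```

```text
time_s: 12.68
position: [0.485, 0.2651, 0.1586]
tool_rot: [[-0.048, 0.999, 0.001], [0.999, 0.048, 0.0], [0.0, 0.001, -1.0]]
ft_force: [-4.2, -0.6, 6.8]
grip_width: 0.0165
gripper_force: 89.3
time_s: 13.42
position: [0.4851, 0.2651, 0.1577]
tool_rot: [[-0.048, 0.999, 0.0], [0.999, 0.048, 0.0], [0.0, 0.0, -1.0]]
ft_force: [-0.2, -0.1, -0.4]
grip_width: 0.0597
gripper_force: 0.0
time_s: 14.3
position: [0.4848, 0.265, 0.2772]
tool_rot: [[-0.048, 0.999, -0.001], [0.999, 0.048, -0.0], [-0.0, -0.001, -1.0]]
ft_force: [0.0, -0.3, -0.3]
grip_width: 0.0599
gripper_force: 0.0
```

View pics/c7.png

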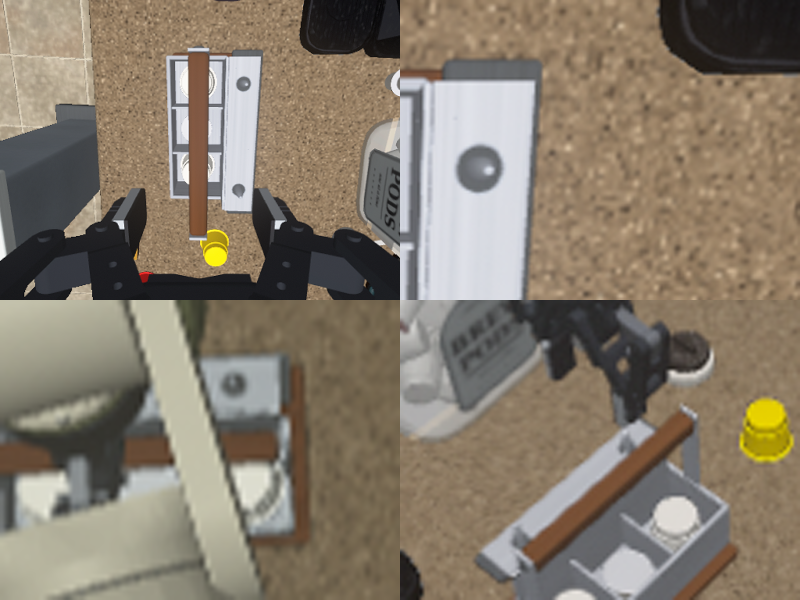

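The caddy hangs with both pins up through its holes (wrist view: (243,84) and (238,190)). The pods and creamer are inside and the gripper is clear, so I'm handing in.

```bash
python3 -c "
from rig import job
print(job.close_job())"
```

```text
the job is handed in; nothing more can be done
None
```

I hung the caddy on the stand's robot-facing side with both pins through its lip holes and handed the job in at about 14.5 s. The last pictures show the lip down on the crossbar and the pods and creamer still inside, but the hand-in returned no verdict.

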